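# Clamp an offcut in the mitre box and hold it for sawing

### The arm

A 6-joint arm with a two-finger parallel gripper is mounted at the origin on the work surface; the furniture and walls round the work are solid. World frame = base frame: x ahead of the robot, y to its left, z up, the work surface at z = 0. Lengths are in m, angles in rad, forces in N, time in s.
With the tool pointing down it reaches from about 0.35 to 0.875 m from the base axis. Payload 4.2 kg.
Tool frame: the origin (TCP) lies at the very end of the fingers, on their centre line; the grasp point (between the pads) lies 19 mm behind it; z points along the fingers, y is the line along which they close (so a half turn about z gives the same grasp; the last joint's range is limited). The gripper opens to 85 mm and grips with 20 to 120 N. Pads are 22 mm wide; open, the fingers measure 114 mm over their backs; the gripper's body (76 mm by 85 mm) begins 54 mm behind the grasp point. The pads swing forward as they close: fully open they stand 13 mm farther back than shut.
Start: joints at [1.539, 0.385, 0.008, 0, -1.194, -0.259], TCP at [0.179, 0.599, 0.198] pointing down, gripper open.
Joint ranges: [-3.14, 3.14], [-1.21, 2.06], [-1.07, 1.41], [-3.16, 2.05], [-2.99, -0.16], [-3.1, 3.1]. Speed limits (rad/s): [2.79, 2.79, 3.14, 3.14, 3.14, 3.14].

### API

Orientations are given as [roll, pitch, yaw] about the fixed x, y, z axes, in that order (R = Rz(yaw) Ry(pitch) Rx(roll)).
In Python, from rig import r gives the robot as it stands. The module is installed in compiled form; this text tells all that it offers.
- The arm moves only by the tool send_rows, never from a script. Its argument "increments" is a list of rows, each an object with "turn": the turn, a rotation vector about the tool's x, y, z in units of 120 degrees (1.0 is 120 degrees), a list of three; "linear": the shift along the tool's x, y, z in units of 0.2 m (1.0 is 0.2 m), a list of three; "gripper": the closure, from -1 (fully open) to 1 (shut). In form: [{"turn": [ax, ay, az], "linear": [dx, dy, dz], "gripper": gripper}, ...]. A call has 1 to 10 rows; each row is the pose to reach, as a shift and turn from the pose commanded when the call began, along the tool's axes at that moment; what a row does not reach only later rows make up. A row lasts 1/10 s, in which the tool goes at most 50 mm and 8.59 degrees, less where a joint would pass 70% of its speed; a pose out of reach is approached as far as the arm can. A call with a number of a shift or a turn outside -1 to 1 is refused whole. A call with a gripper value outside its range is refused whole. The fingers move at their own pace and stop on an object; "grip_force" is the grip in N (left out, the last holds). Time passes only in rows, so rows that repeat a pose let the fingers close. It gives the time, the measured TCP pose, the force, the opening and the grip force at its end, in the units of the state.
- r.state(): the state, without advancing time (a new reading comes with each control period).
- r.read_camera(name): name is "scene" or "top" or "wrist"; returns a dict with "color" (420x560x3 uint8, red, green, blue), "fov_y" (degrees; the focal length in pixels is half the picture's height over the tangent of half this angle, whatever the lens; pixels are square), "cx", "cy" (the principal point, pixels), "R" (3x3) and "t" (3): a world point X has camera coordinates R X + t. Camera axes: x right, y down, z forward; pixel columns grow to the right and rows downward; lengths in m; the calibration is good to about 2 mm. The wrist camera is an equidistant fisheye: a pixel r from the principal point sees the ray r / f radians off the axis. A picture is of the moment at which its call begins. There is no depth.
- r.sign_off(): hands the job in; it is judged then, once.
The state is a dict: "time": time; "joint_positions": joint angles; "dq": joint speeds; "joint_efforts": joint torques, N m; "tcp_pos": TCP position; "ee_rot": TCP orientation; "wrist_force": force on the tool from outside, world axes, zero at the start; "moment": the same for the moment, N m; "finger_gap": opening from 0.0 (shut) to 1.0 (fully open); "finger_force": force on a finger pad.
Only numpy, scipy, OpenCV 4.12 (cv2) and the standard library are available. Lean on these libraries where they do the work, as an engineer would, in place of code of your own. Each camera call takes 0.05 s, during which the arm holds its last target. There are 200 camera calls.

### The job

I am about to saw the small oblong timber block and need a hand to hold it: take that block out of the offcut tray, lay it flat and lengthwise in the channel of the mitre box between the two cheeks, let go of it, then press the paddle of the clamp lever down until the lever is level, so that the sprung jaw drives the block home against the end stop. The lever springs open as soon as it is released, so finish while still pressing it level, with nothing but the clamp holding the block. Leave the other offcuts in the tray and everything else on the desk where it is.

Things in the scene. Friction and masses are not known exactly. Their poses are not given: they have to be found in the camera images.
- oblong_block: The sawn timber block to be clamped: a cuboid 30 x 50 x 22 mm (own x, y, z), about 30 g; origin at the centre of its underside, z up, y along its 50 mm length. It starts lying flat in the offcut tray, in any of three places, its length within about 20 degrees of the tray's x axis.
- offcut_tray: Open plywood tray, fixed to the desk, 250 x 170 x 36 mm (own x, y, z), walls and floor 6 mm thick; origin at the centre of its underside, inner floor 6 mm above it. Holds three offcuts in a row along its x axis, about 74 mm apart.
- cube_block: Timber cube 34 mm, lying in the tray; to be left there. Origin at the centre of its underside.
- foam_ell: L-shaped foam piece 50 x 80 x 30 mm (own x, y, z), lying in the tray; to be left there. Origin at the centre of its underside.
- mitre_box: Small mitre box fixed to the desk; wooden base 220 x 84 mm, top 12 mm above the desk. Origin: centre of the base at desk height; own +x along the channel to the end stop, z up; the lever's paddle overhangs the -x end. Two low aluminium cheeks (x +47 to +88 mm, tops 24 mm above the desk, 62 mm over their outsides) form the channel; end stop with its face at x = +88 mm, top 34 mm above the desk.
- nest (a point): Point on the channel's bed (14 mm above the desk), midway between the cheeks, where the centre of the block's underside lies when home against the end stop (mitre box x = +63 mm); axes as the mitre box. The gap between the cheeks is 36 mm, with a 3 mm 45 degree lead-in on top. The block may be laid up to 10 mm short of the stop (best 5 mm); the jaw pushes it home. Open above.
- paddle_top (a point): Centre of the paddle's upper face, 128 mm from the pivot's axis, 7 mm above the handle's centre line; 127 mm above the desk at rest, 67 mm when level. Pressing here takes 2 to 3 N at first, 8 N when level with the block clamped. The lever drives the jaw straight towards the end stop: it meets the block within 0.35 rad, pushes it home, then its spring yields.
- pivot (a point): Middle of the lever's pivot pin, 60 mm above the desk at the middle of the mitre box (its x = 0); the pin lies along the box's y. Two steel ears carry it: x -6 to +6 mm, y out to +-41 mm, tops 66 mm above the desk. With the lever at rest, the tip of the jaw pad is at mitre box x = +27 mm.
- clamp_lever: The lever: a steel bar 16 mm wide ending in a black paddle 56 x 34 mm. Origin at the pivot's middle; the handle runs along its own -x (paddle x -100 to -156 mm). Level when its axes are parallel to the mitre box's; at rest it is sprung up, turned +0.5 rad about y from level (handle end high); hard stop 0.1 rad below level.
- jaw_pad: Round-nosed rubber pad, 14 mm across, on the clamp's sprung ram, which slides along the mitre box's x (17 mm from rest to lever level); it bears on the middle of the block's end face, 25 mm above the desk. Its spring has 3 N preload and 1.5 N/mm over 14 mm, so with the lever level it presses the block with about 11 N. Origin 7 mm behind the tip of the pad.
- glue_bottle: White glue bottle, 43 mm across, 134 mm tall, standing; origin at the centre of its underside. To be left alone.
- masking_tape: Roll of masking tape, 100 mm across, 25 mm high, lying flat; to be left alone.
- drafting_weight: Turned steel drafting weight, 50 mm across, 46 mm tall; to be left alone.
- eraser: Eraser, 22 x 52 x 13 mm; to be left alone.
- tape_measure: Pocket tape measure, 30 x 62 x 52 mm; to be left alone.

How it is judged:
On the way, in this order (a step that is already met when the one before it is completed fails the run):
1. the oblong block is lifted clear of the tray (height (world z) of oblong_block above 0.06 m and contact force between the fingers and oblong_block above 0.5 N), for 0.2 s.
2. the oblong block lies flat between the cheeks and has been let go, the lever still up (x of oblong_block in the frame of mitre_box between 0.05 and 0.0665 m and y of oblong_block in the frame of mitre_box between -0.005 and 0.005 m and z of oblong_block in the frame of mitre_box between 0.011 and 0.018 m and angle between the y axis of oblong_block and the x axis of mitre_box, either way round below 0.12 rad and angle between oblong_block's own z axis and vertical below 0.12 rad and contact force between the fingers and oblong_block below 0.2 N and angle between the x axis of clamp_lever and the x axis of mitre_box, either way round above 0.35 rad), for 0.2 s.
3. the lever is pressed level and the jaw clamps the block against the end stop (x of oblong_block in the frame of mitre_box between 0.0595 and 0.0665 m and y of oblong_block in the frame of mitre_box between -0.005 and 0.005 m and z of oblong_block in the frame of mitre_box between 0.011 and 0.018 m and angle between the y axis of oblong_block and the x axis of mitre_box, either way round below 0.12 rad and angle between oblong_block's own z axis and vertical below 0.12 rad and angle between the x axis of clamp_lever and the x axis of mitre_box, either way round below 0.08 rad and contact force between jaw_pad and oblong_block between 5 and 30 N and contact force between the fingers and clamp_lever above 1 N), for 0.3 s.
At the end, for the whole second after the job is handed in: Fingers press the lever (over 1 N), lever still and level (within 0.08 rad); jaw presses the block with 5 to 30 N; block flat in the channel (5 mm, 0.12 rad), within 3.5 mm of the end stop, not touched by fingers; cube and foam piece still in the tray (all of step 3 and contact force between the fingers and oblong_block below 0.3 N and angular speed of clamp_lever below 0.15 rad/s and x of cube_block in the frame of offcut_tray between -0.125 and 0.125 m and y of cube_block in the frame of offcut_tray between -0.085 and 0.085 m and z of each of cube_block, foam_ell in the frame of offcut_tray below 0.02 m and x of foam_ell in the frame of offcut_tray between -0.125 and 0.125 m and y of foam_ell in the frame of offcut_tray between -0.085 and 0.085 m); the arm keeps its last pose, push and grip.
It fails at once if the cube or the foam piece in the tray is moved by more than 40 mm (distance of any of cube_block, foam_ell from where it was at the start of the episode above 0.04 m).
It fails at once if one of the other things on the desk is moved by more than 40 mm (distance of any of glue_bottle, masking_tape, drafting_weight, eraser, tape_measure from where it was at the start of the episode above 0.04 m).
It also fails if it takes over 51 s, if anything falls off the work surface, if the arm or the gripper's body presses on something with over 40 N, if the wrist force passes 120 N, or if a joint passes its speed limit or range.

## Working session

There is one attempt and no reset: what is moved stays moved. The work goes in short steps, Python scripts to look and compute and a tool call to move; the robot and the scene stay as the last step left them, time stands still between calls to the robot, and variables do not carry over. Pictures are saved under pics/ and viewed, at most 10 in all, crops included, and the job is handed in when it is done.

Besides the shell and the picture viewer there is one more tool, called after "Call:" as name([rows], argument=value, ...), one row to a line, values as JSON. send_rows: Moves the arm, as the interface text tells. Shifts and turns lie within -1 to 1; 1 stands for 0.2 m of shift or 120 degrees of turn. Its arguments: {"type":"object","properties":{"increments":{"type":"array"},"grip_force":{"type":"number"}},"required":["increments"]}

```bash
mkdir -p pics; python3 - <<'E'
from rig import r
import cv2
s=r.state();print({k:s[k] for k in('time','tcp_pos','ee_rot','finger_gap')})
for n in('scene','top'):
    c=r.read_camera(n);cv2.imwrite(f'pics/{n}0.png',cv2.resize(c['color'][:,:,::-1],(800,600),interpolation=cv2.INTER_CUBIC))
    print(n,c['fov_y'],c['cx'],c['cy'],c['R'],c['t'])
E
```

```text
{'time': 0.0, 'tcp_pos': array([0.17897312, 0.59812365, 0.19660884]), 'ee_rot': array([ 3.13935189e+00, -1.30791790e-04, -2.90926088e-01]), 'finger_gap': 1.0013783127867482}
scene 46.20383678513364 279.917806303564 214.80517573565353 [[-0.50648952 -0.86222482  0.00606013]
 [-0.64171816  0.37224623 -0.67054497]
 [ 0.57590465 -0.34351289 -0.74184414]] [0.21772991 0.4612033  0.96262559]
top 53.82658764764015 280.3832297624531 208.1115080048299 [[ 0.02979577 -0.99954663 -0.00432921]
 [-0.91800433 -0.02565104 -0.39573991]
 [ 0.39544945  0.01576561 -0.91835243]] [-0.09342744  0.53388423  1.17729899]
```

View pics/scene0.png

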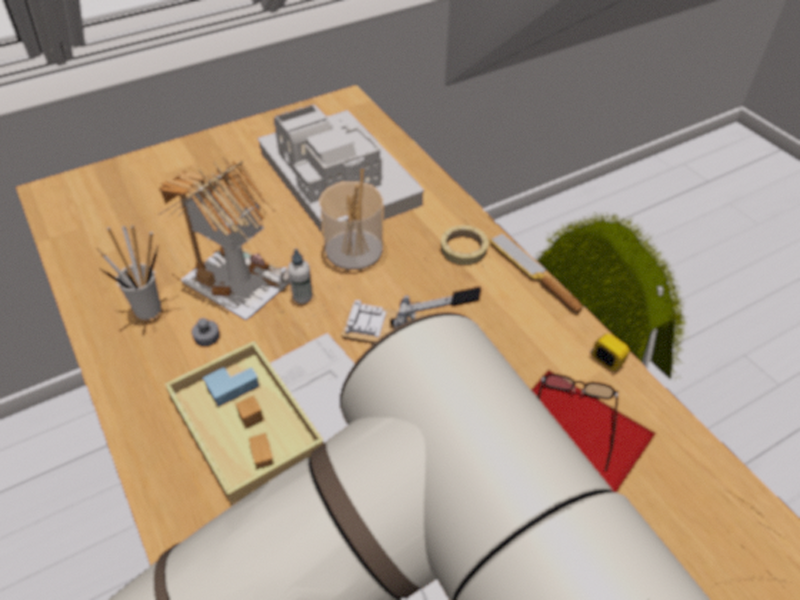

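View pics/top0.png

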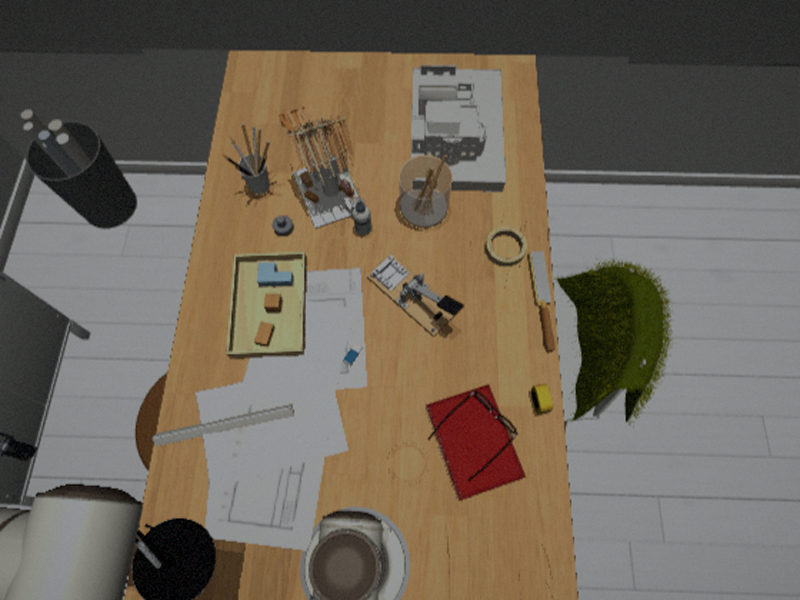

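The scene view shows the tray at left: foam ell (230,383), cube (250,411) and the oblong block nearest (261,450). In the top view the oblong is at (264,333), the cube at (272,302) and the ell at (275,275). The mitre box runs from the end stop near (388,272) to the paddle at (450,305). Next, enlarged crops.

```bash
cat > h.py <<'E'
import numpy as np, cv2
from rig import r
def cam(n,k=1):
    cs=[r.read_camera(n) for _ in range(k)]
    c=cs[-1]; c['img']=np.mean([x['color'] for x in cs],0).astype(np.uint8)[:,:,::-1].copy()
    c['f']=c['color'].shape[0]/2/np.tan(np.radians(c['fov_y']/2)); return c
def proj(c,X):
    p=c['R']@np.asarray(X,float)+c['t']; return np.array([c['f']*p[0]/p[2]+c['cx'],c['f']*p[1]/p[2]+c['cy']])
def ray(c,u,v,fish=False):
    d=np.array([(u-c['cx'])/c['f'],(v-c['cy'])/c['f'],1.])
    if fish:
        a=np.hypot(d[0],d[1]); d=np.array([d[0]/a*np.sin(a),d[1]/a*np.sin(a),np.cos(a)]) if a>1e-9 else np.array([0,0,1.])
    return -c['R'].T@c['t'], c['R'].T@d
def onz(c,u,v,z,fish=False):
    o,d=ray(c,u,v,fish); return (o+d*(z-o[2])/d[2])
def crop(c,x0,y0,w,h,s):
    return cv2.resize(c['img'][y0:y0+h,x0:x0+w],None,fx=s,fy=s,interpolation=cv2.INTER_CUBIC)
E
python3 - <<'E'
from h import *
c=cam('top',4)
cv2.imwrite('pics/c1.png',np.hstack([crop(c,155,172,80,84,5),crop(c,252,172,80,84,5)]))
E
```

```text
(no output)
```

View pics/c1.png

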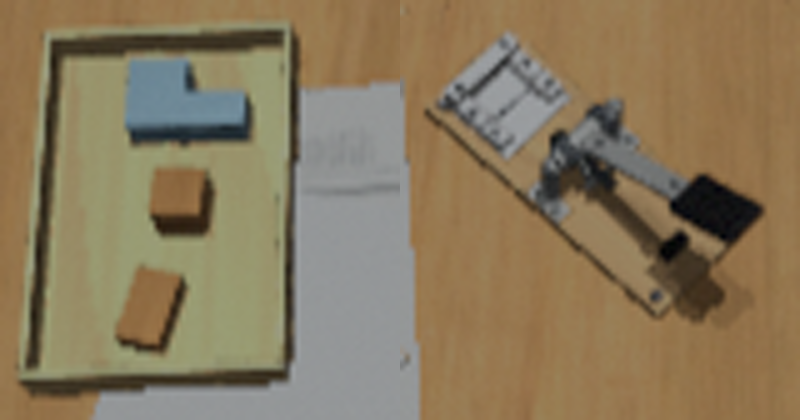

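The crop shows the oblong block's top face at about (142,266), (185,272), (157,345), (118,337), in crop pixels. The mitre base corners are at (428,110), (507,32) and (658,316), and the paddle top is centred near (716,208).

```bash
python3 - <<'E'
from h import *
np.set_printoptions(precision=4,suppress=True)
c=cam('top')
P=lambda u,v,z,x0:onz(c,x0+u/5-.4,172+v/5-.4,z)
b=np.array([P(u,v,.028,155) for u,v in((142,266),(185,272),(157,345),(118,337))])
print('blk',b,b.mean(0)); d=(b[0]+b[1]-b[2]-b[3]);print('yaw len',np.degrees(np.arctan2(d[1],d[0])),np.linalg.norm(d)/2)
t=np.array([P(u,v,.036,155) for u,v in((45,33),(293,25),(290,375),(22,380))]);print('tray',t,t.mean(0))
m=np.array([P(u-400,v,.012,252) for u,v in((428,110),(507,32),(658,316))]);print('mitre',m)
d=m[0]-m[2];print('yaw',np.degrees(np.arctan2(d[1],d[0])),np.linalg.norm(d),'ctr',(m[1]+m[2])/2)
print('w',np.linalg.norm(m[0]-m[1]))
print('paddle',P(316,208,.127,252))
w=cam('wrist');print('wristcam',-w['R'].T@w['t'],w['R'],w['f'])
E
```

```text
blk [[0.5033 0.2404 0.028 ]
 [0.4999 0.2117 0.028 ]
 [0.4492 0.224  0.028 ]
 [0.4539 0.2498 0.028 ]] [0.4766 0.2315 0.028 ]
yaw len -12.272526536341244 0.05115770940675189
tray [[0.6683 0.3255 0.036 ]
 [0.6791 0.1566 0.036 ]
 [0.4289 0.1349 0.036 ]
 [0.4207 0.3051 0.036 ]] [0.5493 0.2305 0.036 ]
mitre [[ 0.6304  0.0046  0.012 ]
 [ 0.6918 -0.0472  0.012 ]
 [ 0.4854 -0.1539  0.012 ]]
yaw 47.55803276232118 0.21478022276369338 ctr [ 0.5886 -0.1005  0.012 ]
w 0.08040351153660054
paddle [ 0.5151 -0.1837  0.127 ]
wristcam [0.2446 0.5793 0.3736] [[-0.2861 -0.9582  0.0007]
 [-0.9227  0.2757  0.2695]
 [-0.2584  0.0765 -0.963 ]] 325.19226210127806
```

```bash
cat >> h.py <<'E'
from scipy.spatial.transform import Rotation as Ro
def go(pos,yaw_deg,tilt=None):
    s=r.state(); A=Ro.from_euler('xyz',s['ee_rot']); B=Ro.from_euler('xyz',[np.pi,0,np.radians(yaw_deg)])
    if tilt is not None: B=tilt
    d=np.asarray(pos)-s['tcp_pos']
    print('lin',np.round(A.inv().apply(d)/.2,4),'turn',np.round((A.inv()*B).as_rotvec()/np.radians(120),4),'t',s['time'],'tcp',s['tcp_pos'].round(4),'rpy',s['ee_rot'].round(4),'F',s['wrist_force'].round(2),'gap',round(float(s['finger_gap']),3))
E
python3 -c "
from h import *
go([.4766,.2315,.12],-12.3)"
```

```text
lin [1.9512 1.3322 0.3882] turn [ 0.0002 -0.     -0.0363] t 0.4 tcp [0.1791 0.5987 0.1975] rpy [ 3.1413 -0.     -0.2908] F [ 0.02  0.4  -0.47] gap 1.001
```

Call:
send_rows([
  {"turn":[0,0,-0.036],"linear":[0.98,0.67,0.1],"gripper":-1},
  {"turn":[0,0,-0.036],"linear":[0.98,0.67,0.1],"gripper":-1},
  {"turn":[0,0,-0.036],"linear":[0.98,0.67,0.1],"gripper":-1},
  {"turn":[0,0,-0.036],"linear":[0.98,0.67,0.1],"gripper":-1},
  {"turn":[0,0,-0.036],"linear":[0.98,0.67,0.1],"gripper":-1},
  {"turn":[0,0,-0.036],"linear":[0.98,0.67,0.1],"gripper":-1},
  {"turn":[0,0,-0.036],"linear":[0.98,0.67,0.1],"gripper":-1},
  {"turn":[0,0,-0.036],"linear":[0.98,0.67,0.1],"gripper":-1},
])

```text
time: 1.2
tcp_pos: [0.3283, 0.415, 0.178]
ee_rot: [-3.141, -0.0, -0.215]
wrist_force: [-0.3, 0.0, -0.0]
finger_gap: 0.998
finger_force: 0.0
```

```bash
python3 -c "
from h import *
go([.4766,.2315,.12],-12.3)"
```

```text
lin [0.9198 0.7386 0.2893] turn [-0.0004 -0.0001 -0.0001] t 1.2 tcp [0.3283 0.415  0.178 ] rpy [-3.1408e+00 -1.0000e-04 -2.1480e-01] F [-0.32  0.05 -0.02] gap 0.998
```

Call:
send_rows([
  {"turn":[0,0,0],"linear":[0.92,0.74,0.29],"gripper":-1},
  {"turn":[0,0,0],"linear":[0.92,0.74,0.29],"gripper":-1},
  {"turn":[0,0,0],"linear":[0.92,0.74,0.29],"gripper":-1},
  {"turn":[0,0,0],"linear":[0.92,0.74,0.29],"gripper":-1},
  {"turn":[0,0,0],"linear":[0.92,0.74,0.29],"gripper":-1},
  {"turn":[0,0,0],"linear":[0.92,0.74,0.29],"gripper":-1},
  {"turn":[0,0,0],"linear":[0.92,0.74,0.29],"gripper":-1},
  {"turn":[0,0,0],"linear":[0.92,0.74,0.29],"gripper":-1},
])

```text
time: 2.0
tcp_pos: [0.4765, 0.2317, 0.12]
ee_rot: [-3.141, -0.0, -0.213]
wrist_force: [-1.2, -0.4, -0.8]
finger_gap: 1.002
finger_force: 0.0
```

```bash
python3 - <<'E'
from h import *
go([.4766,.2315,.0185],-12.3)
c=cam('wrist',2);cv2.imwrite('pics/w1.png',cv2.resize(c['img'],(800,600),interpolation=cv2.INTER_CUBIC))
E
```

```text
lin [0.0006 0.0014 0.5074] turn [-0.0003 -0.0002  0.0006] t 2.0 tcp [0.4765 0.2317 0.12  ] rpy [-3.1409e+00 -5.0000e-04 -2.1350e-01] F [-1.19 -0.39 -0.77] gap 1.002
```

View pics/w1.png

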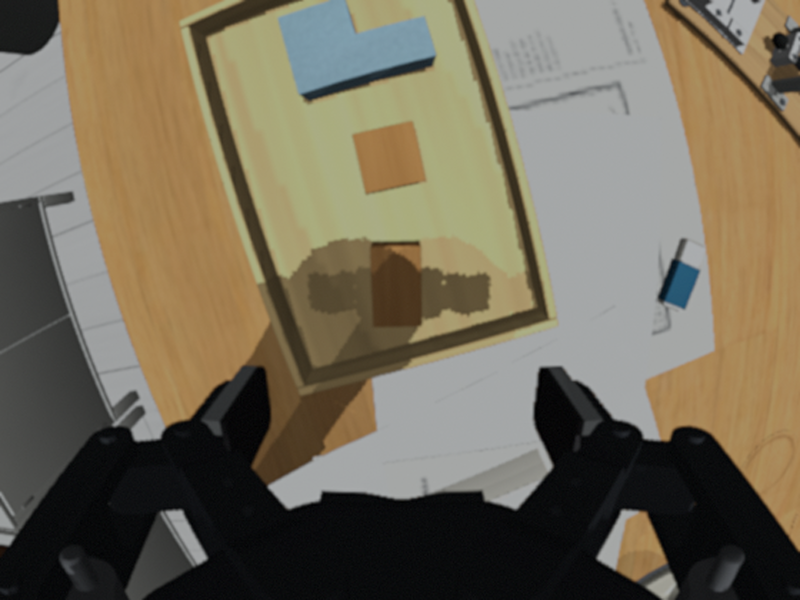

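The wrist view shows the block's top face with corners (371,243), (420,242), (421,326), (372,326), well aligned between the fingers. The cube is clear of them.

```bash
python3 - <<'E'
from h import *
c=cam('wrist')
b=np.array([onz(c,u*.7-.15,v*.7-.15,.028,True) for u,v in((371,243),(420,242),(421,326),(372,326))])
d=b[0]+b[1]-b[2]-b[3];e=b[0]+b[3]-b[1]-b[2]
print(b.mean(0),np.linalg.norm(d)/2,np.linalg.norm(e)/2,np.degrees(np.arctan2(d[1],d[0])))
m=b.mean(0);go([m[0],m[1],.0185],np.degrees(np.arctan2(d[1],d[0])))
E
```

```text
[0.47670848 0.23536527 0.028     ] 0.05154016020115427 0.029324285868719567 -11.663487147909946
lin [-0.0018 -0.0177  0.5083] turn [-0.0004 -0.0003 -0.0045] t 2.15 tcp [0.4762 0.2318 0.1202] rpy [-3.1407e+00 -6.0000e-04 -2.1290e-01] F [-0.41 -0.08  0.58] gap 1.002
```

Call:
send_rows([
  {"turn":[0,0,-0.004],"linear":[0,-0.014,0.2],"gripper":-1},
  {"turn":[0,0,-0.004],"linear":[0,-0.014,0.38],"gripper":-1},
  {"turn":[0,0,-0.004],"linear":[0,-0.014,0.5],"gripper":-1},
  {"turn":[0,0,-0.004],"linear":[0,-0.014,0.508],"gripper":-1},
  {"turn":[0,0,-0.004],"linear":[0,-0.014,0.508],"gripper":-1},
])

```text
time: 2.65
tcp_pos: [0.4773, 0.2338, 0.0185]
ee_rot: [3.141, -0.0, -0.205]
wrist_force: [-0.2, 0.2, 0.6]
finger_gap: 0.998
finger_force: 0.0
```

Call:
send_rows([
  {"turn":[0,0,0],"linear":[0,0,0],"gripper":1},
  {"turn":[0,0,0],"linear":[0,0,0],"gripper":1},
  {"turn":[0,0,0],"linear":[0,0,0],"gripper":1},
  {"turn":[0,0,0],"linear":[0,0,0],"gripper":1},
  {"turn":[0,0,0],"linear":[0,0,0],"gripper":1},
  {"turn":[0,0,0],"linear":[0,0,0],"gripper":1},
  {"turn":[0,0,0],"linear":[0,0,0],"gripper":1},
  {"turn":[0,0,0],"linear":[0,0,0],"gripper":1},
  {"turn":[0,0,0],"linear":[0,0,0],"gripper":1},
], grip_force=30)

```text
time: 3.55
tcp_pos: [0.4772, 0.233, 0.018]
ee_rot: [3.141, 0.0, -0.207]
wrist_force: [0.1, -0.5, -0.6]
finger_gap: 0.002
finger_force: 0.0
```

The gripper shut on nothing. I'll look.

```bash
python3 - <<'E'
from h import *
c=cam('wrist',2);cv2.imwrite('pics/w2.png',cv2.resize(c['img'],(800,600),interpolation=cv2.INTER_CUBIC))
E
```

```text
(no output)
```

View pics/w2.png

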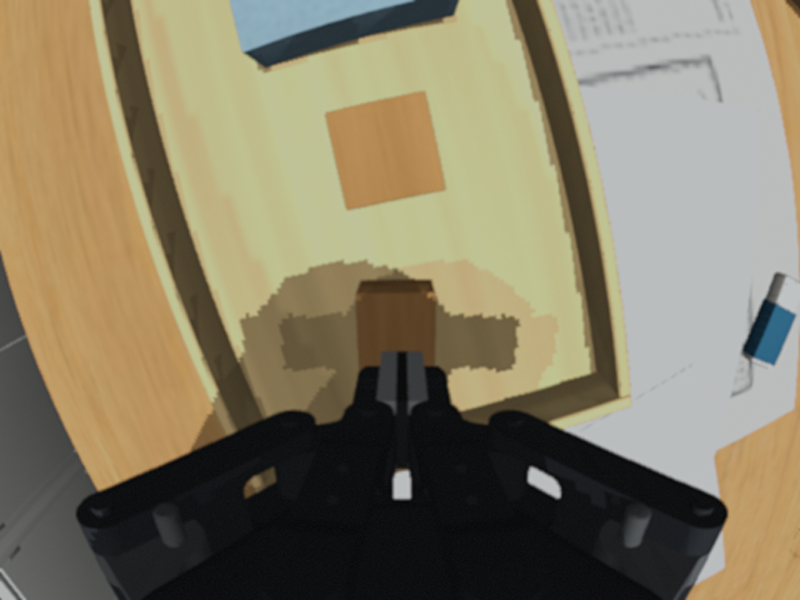

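The shut fingertips, at (402,353), sit over the block (top far edge about (358..435,296)) with nothing gripped. I'll check the heights by projection.

```bash
python3 - <<'E'
from h import *
c=cam('wrist')
def pf(X):
    p=c['R']@X+c['t'];a=np.arctan2(np.hypot(p[0],p[1]),p[2]);n=np.hypot(p[0],p[1]);return (np.array([c['cx'],c['cy']])+c['f']*a*p[:2]/n+.15)/.7
s=r.state();T=s['tcp_pos'];A=Ro.from_euler('xyz',s['ee_rot']).as_matrix()
for dz in(-.03,-.02,-.013,-.006,0,.006):print(dz,pf(T+A@[0,0,dz]),pf(T+A@[.011,0,dz]))
for z in(.006,.018,.028,.036):
    b=np.array([onz(c,u*.7-.15,v*.7-.15,z,True) for u,v in((358,296),(435,296),(358,283),(435,283))]);print(z,b[0],b[1],np.linalg.norm(b[0]-b[1]),b[2],np.linalg.norm(b[2]-b[3]))
E
```

```text
-0.03 [401.85598872 371.92294219] [401.88417425 342.41053196]
-0.02 [401.83615349 360.38622848] [401.86205119 332.22007154]
-0.013 [401.82346381 353.02090352] [401.84796308 325.74456963]
-0.006 [401.81164954 346.17435382] [401.83489061 319.74547463]
0 [401.8021567  340.68052013] [401.82441631 314.9453235 ]
0.006 [401.7931994  335.50265856] [401.81455627 310.43203308]
0.006 [0.49611529 0.24790443 0.006     ] [0.48945625 0.21611301 0.006     ] 0.032481337514514735 [0.50162236 0.24660938 0.006     ] 0.03223617108263291
0.018 [0.49917222 0.24606934 0.018     ] [0.49293772 0.21630476 0.018     ] 0.030410516148774956 [0.50432819 0.24485686 0.018     ] 0.03018098010419093
0.028 [0.50171966 0.24454011 0.028     ] [0.49583894 0.21646455 0.028     ] 0.028684831677325134 [0.50658305 0.24339643 0.028     ] 0.028468320955489346
0.036 [0.50375761 0.24331672 0.036     ] [0.49815992 0.21659239 0.036     ] 0.02730428410016532 [0.50838693 0.24222808 0.036     ] 0.027098193636528035
```

Call:
send_rows([
  {"turn":[0,0,0],"linear":[0,0,0.005],"gripper":1},
  {"turn":[0,0,0],"linear":[0,0,0.01],"gripper":1},
  {"turn":[0,0,0],"linear":[0,0,0.01],"gripper":1},
])

```text
time: 4.0
tcp_pos: [0.4771, 0.2329, 0.0159]
ee_rot: [3.141, 0.0, -0.207]
wrist_force: [1.0, 0.0, -0.5]
finger_gap: -0.002
finger_force: 0.0
```

Call:
send_rows([
  {"turn":[0,0,0],"linear":[0,0,0.01],"gripper":1},
  {"turn":[0,0,0],"linear":[0,0,0.01],"gripper":1},
])

```text
time: 4.2
tcp_pos: [0.477, 0.2329, 0.0138]
ee_rot: [3.141, 0.0, -0.207]
wrist_force: [-0.2, 0.7, 0.5]
finger_gap: -0.002
finger_force: 0.0
```

Call:
send_rows([
  {"turn":[0,0,0],"linear":[0,0,0.01],"gripper":1},
  {"turn":[0,0,0],"linear":[0,0,0.01],"gripper":1},
])

```text
time: 4.4
tcp_pos: [0.4771, 0.2329, 0.0118]
ee_rot: [3.141, 0.0, -0.207]
wrist_force: [-0.2, -0.9, -0.5]
finger_gap: -0.005
finger_force: 0.0
```

Call:
send_rows([
  {"turn":[0,0,0],"linear":[0,0,0.01],"gripper":1},
  {"turn":[0,0,0],"linear":[0,0,0.01],"gripper":1},
])

```text
time: 4.6
tcp_pos: [0.4771, 0.2329, 0.0099]
ee_rot: [3.141, 0.0, -0.207]
wrist_force: [0.0, -0.6, 0.9]
finger_gap: -0.001
finger_force: 0.0
```

Call:
send_rows([
  {"turn":[0,0,0],"linear":[0,0,0.01],"gripper":1},
  {"turn":[0,0,0],"linear":[0,0,0.01],"gripper":1},
])

```text
time: 4.8
tcp_pos: [0.4771, 0.2329, 0.0078]
ee_rot: [3.141, 0.0, -0.207]
wrist_force: [0.3, 0.5, 0.3]
finger_gap: 0.003
finger_force: 0.0
```

```bash
python3 - <<'E'
from h import *
c=cam('wrist',2);cv2.imwrite('pics/w3.png',crop(c,180,150,200,150,4))
print(r.state())
E
```

```text
{'time': 4.9, 'joint_positions': array([ 7.59839537e-01,  4.47466952e-01, -4.53031349e-01, -2.93661848e-06,
       -6.70464013e-01,  6.03946477e-01]), 'dq': array([ 0.00020168, -0.00196497,  0.00231813,  0.00036737,  0.00046225,
       -0.00041522]), 'joint_efforts': array([-1.89745770e-03, -3.59938467e+01,  1.25632703e+01,  2.78953470e+00,
       -1.56443126e-03, -1.52406028e-05]), 'tcp_pos': array([0.477182  , 0.2329634 , 0.00804515]), 'ee_rot': array([ 3.14145706e+00,  9.57651935e-05, -2.07012621e-01]), 'wrist_force': array([ 0.2954723 , -0.38352106,  0.03329396]), 'moment': array([-0.03917641, -0.01169399,  0.01579308]), 'finger_force': 0.0, 'finger_gap': -5.055248852529469e-05}
```

View pics/w3.png

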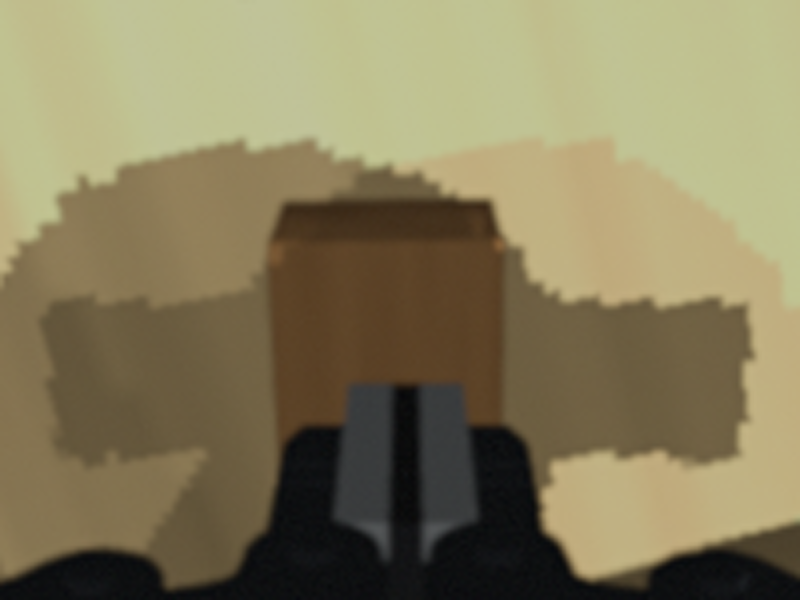

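The fingertips still look well above the block, with no contact at a TCP height of 8 mm. So the real tips end well short of the stated TCP. I'll keep feeling downwards.

Call:
send_rows([
  {"turn":[0,0,0],"linear":[0,0,0.01],"gripper":1},
  {"turn":[0,0,0],"linear":[0,0,0.02],"gripper":1},
])

```text
time: 5.1
tcp_pos: [0.4773, 0.233, 0.004]
ee_rot: [-3.141, -0.0, -0.207]
wrist_force: [-0.5, 0.0, 0.0]
finger_gap: 0.003
finger_force: 0.0
```

Call:
send_rows([
  {"turn":[0,0,0],"linear":[0,0,0.01],"gripper":1},
  {"turn":[0,0,0],"linear":[0,0,0.01],"gripper":1},
])

```text
time: 5.3
tcp_pos: [0.477, 0.2328, 0.0017]
ee_rot: [3.141, 0.001, -0.207]
wrist_force: [-0.2, 0.3, -0.1]
finger_gap: 0.0
finger_force: 0.0
```

Call:
send_rows([
  {"turn":[0,0,0],"linear":[0,0,0.01],"gripper":1},
  {"turn":[0,0,0],"linear":[0,0,0.01],"gripper":1},
])

```text
time: 5.5
tcp_pos: [0.4771, 0.2329, -0.0001]
ee_rot: [3.141, 0.0, -0.207]
wrist_force: [0.4, 0.2, -0.4]
finger_gap: 0.0
finger_force: 0.0
```

Call:
send_rows([
  {"turn":[0,0,0],"linear":[0,0,0.01],"gripper":1},
  {"turn":[0,0,0],"linear":[0,0,0.01],"gripper":1},
])

```text
time: 5.7
tcp_pos: [0.4771, 0.2329, -0.0021]
ee_rot: [3.141, 0.0, -0.207]
wrist_force: [-0.1, 0.5, 0.2]
finger_gap: -0.003
finger_force: 0.0
```

Call:
send_rows([
  {"turn":[0,0,0],"linear":[0,0,0.01],"gripper":1},
  {"turn":[0,0,0],"linear":[0,0,0.01],"gripper":1},
])

```text
time: 5.9
tcp_pos: [0.4771, 0.2329, -0.0041]
ee_rot: [3.141, 0.0, -0.207]
wrist_force: [0.5, 0.2, 0.3]
finger_gap: 0.004
finger_force: 0.0
```

All the evidence, including the tip's ray in the wrist image, points to fingertips about 35–40 mm behind the reported TCP. Continuing to touch.

Call:
send_rows([
  {"turn":[0,0,0],"linear":[0,0,0.01],"gripper":1},
  {"turn":[0,0,0],"linear":[0,0,0.015],"gripper":1},
  {"turn":[0,0,0],"linear":[0,0,0.015],"gripper":1},
])

```text
time: 6.2
tcp_pos: [0.4774, 0.2332, -0.0055]
ee_rot: [-3.141, -0.001, -0.206]
wrist_force: [-2.6, -0.6, 8.2]
finger_gap: -0.0
finger_force: 4.8
```

Call:
send_rows([
  {"turn":[0,0,0],"linear":[0,0,0.005],"gripper":1},
  {"turn":[0,0,0],"linear":[0,0,0.01],"gripper":1},
])

```text
time: 6.4
tcp_pos: [0.4775, 0.2332, -0.0057]
ee_rot: [3.141, -0.001, -0.205]
wrist_force: [-9.5, -2.5, 30.0]
finger_gap: 0.002
finger_force: 14.6
```

Call:
send_rows([
  {"turn":[0,0,0],"linear":[0,0,0.005],"gripper":1},
  {"turn":[0,0,0],"linear":[0,0,0.01],"gripper":1},
])

```text
time: 6.6
tcp_pos: [0.4775, 0.2332, -0.0057]
ee_rot: [3.141, -0.001, -0.205]
wrist_force: [-13.6, -3.6, 42.0]
finger_gap: 0.001
finger_force: 21.1
```

Contact is at TCP z = −5.3 mm on the 28 mm block top, so the real tips are 33 mm behind the reported TCP. I'll lift, open, and descend with that offset.

Call:
send_rows([
  {"turn":[0,0,0],"linear":[0,0,-0.1],"gripper":1},
  {"turn":[0,0,0],"linear":[0,0,-0.1],"gripper":-1},
  {"turn":[0,0,0],"linear":[0,0,-0.1],"gripper":-1},
  {"turn":[0,0,0],"linear":[0,0,-0.1],"gripper":-1},
  {"turn":[0,0,0],"linear":[0,0,-0.1],"gripper":-1},
  {"turn":[0,0,0],"linear":[0,0,-0.1],"gripper":-1},
  {"turn":[0,0,0],"linear":[0,0,-0.1],"gripper":-1},
  {"turn":[0,0,0],"linear":[0,0,-0.1],"gripper":-1},
])

```text
time: 7.4
tcp_pos: [0.4772, 0.2329, 0.0088]
ee_rot: [3.141, 0.0, -0.207]
wrist_force: [1.0, -0.7, -0.4]
finger_gap: 0.999
finger_force: 0.0
```

```bash
python3 - <<'E'
from h import *
go([.4766,.2340,-.0154],-12)
c=cam('wrist',2);cv2.imwrite('pics/w4.png',cv2.resize(c['img'],(800,600),interpolation=cv2.INTER_CUBIC))
E
```

```text
lin [-0.0039 -0.0046  0.1211] turn [0.0002 0.0001 0.0012] t 7.4 tcp [0.4772 0.2329 0.0088] rpy [ 3.1412e+00  3.0000e-04 -2.0700e-01] F [ 1.04 -0.67 -0.36] gap 0.999
```

View pics/w4.png

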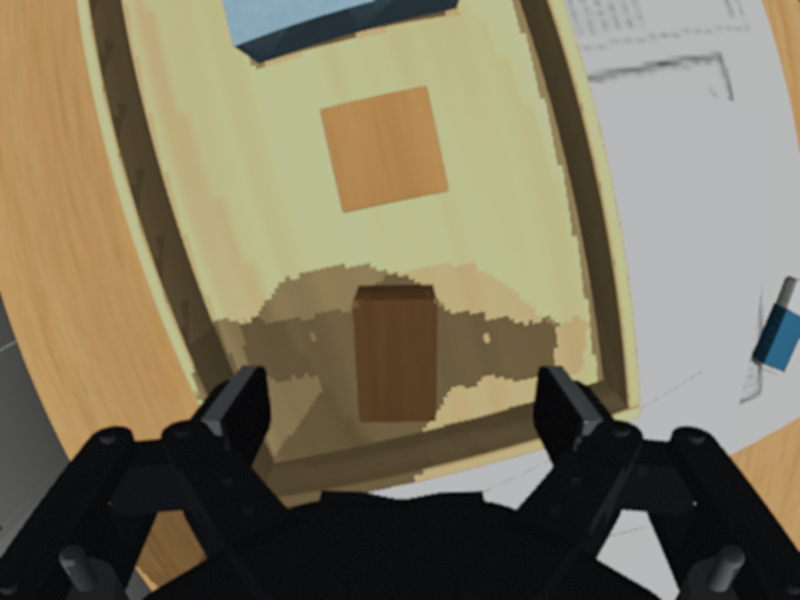

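The view shows the block undisturbed, its top face at (353,300), (437,300), (435,420), (359,420), between the open fingers.

```bash
python3 - <<'E'
from h import *
c=cam('wrist')
b=np.array([onz(c,u*.7-.15,v*.7-.15,.028,True) for u,v in((353,300),(437,300),(435,420),(359,420))])
d=b[0]+b[1]-b[2]-b[3];e=b[0]+b[3]-b[1]-b[2]
m=b.mean(0);print(m,np.linalg.norm(d)/2,np.linalg.norm(e)/2);go([m[0],m[1],-.0154],np.degrees(np.arctan2(d[1],d[0])))
E
```

```text
[0.47594063 0.23544458 0.028     ] 0.04887559723511144 0.029688791786497526
lin [-0.0087 -0.0108  0.1222] turn [ 0.0001  0.     -0.0055] t 7.55 tcp [0.4772 0.233  0.009 ] rpy [ 3.1415e+00  1.0000e-04 -2.0700e-01] F [-0.07 -0.69  0.7 ] gap 0.997
```

Call:
send_rows([
  {"turn":[0,0,-0.003],"linear":[-0.008,-0.01,0.07],"gripper":-1},
  {"turn":[0,0,-0.003],"linear":[-0.008,-0.01,0.122],"gripper":-1},
  {"turn":[0,0,-0.003],"linear":[-0.008,-0.01,0.122],"gripper":1},
  {"turn":[0,0,-0.003],"linear":[-0.008,-0.01,0.122],"gripper":1},
  {"turn":[0,0,-0.003],"linear":[-0.008,-0.01,0.122],"gripper":1},
  {"turn":[0,0,-0.003],"linear":[-0.008,-0.01,0.122],"gripper":1},
  {"turn":[0,0,-0.003],"linear":[-0.008,-0.01,0.122],"gripper":1},
  {"turn":[0,0,-0.003],"linear":[-0.008,-0.01,0.122],"gripper":1},
  {"turn":[0,0,-0.003],"linear":[-0.008,-0.01,0.122],"gripper":1},
], grip_force=30)

```text
time: 8.45
tcp_pos: [0.4766, 0.2357, -0.0147]
ee_rot: [-3.141, -0.001, -0.201]
wrist_force: [-1.3, 0.2, 3.1]
finger_gap: 0.343
finger_force: 30.3
```

Call:
send_rows([
  {"turn":[0,0,0],"linear":[0,0,-0.1],"gripper":1},
  {"turn":[0,0,0],"linear":[0,0,-0.3],"gripper":1},
  {"turn":[0,0,0],"linear":[0,0,-0.5],"gripper":1},
  {"turn":[0,0,0],"linear":[0,0,-0.6],"gripper":1},
  {"turn":[0,0,0],"linear":[0,0,-0.6],"gripper":1},
])

```text
time: 8.95
tcp_pos: [0.4777, 0.2366, 0.108]
ee_rot: [-3.136, -0.004, -0.2]
wrist_force: [0.2, 1.0, -0.3]
finger_gap: 0.338
finger_force: 29.9
```

```bash
python3 -c "
from h import *
go([.6274,-.0574,.105],48)"
```

```text
lin [1.0262 1.2917 0.0122] turn [-0.0013 -0.0033 -0.4957] t 8.95 tcp [0.4777 0.2366 0.108 ] rpy [-3.1361 -0.0044 -0.2004] F [ 0.2   1.04 -0.34] gap 0.338
```

Call:
send_rows([
  {"turn":[0,0,-0.07],"linear":[0.15,0.19,0],"gripper":1},
  {"turn":[0,0,-0.13],"linear":[0.3,0.38,0],"gripper":1},
  {"turn":[0,0,-0.2],"linear":[0.45,0.57,0],"gripper":1},
  {"turn":[0,0,-0.25],"linear":[0.55,0.75,0],"gripper":1},
  {"turn":[0,0,-0.25],"linear":[0.55,0.75,0],"gripper":1},
  {"turn":[0,0,-0.25],"linear":[0.55,0.75,0],"gripper":1},
])

```text
time: 9.55
tcp_pos: [0.5531, 0.0647, 0.103]
ee_rot: [-3.141, 0.003, 0.319]
wrist_force: [-0.1, 0.5, -0.8]
finger_gap: 0.343
finger_force: 29.9
```

```bash
python3 -c "
from h import *
go([.6274,-.0574,.105],48)"
```

```text
lin [ 0.1612  0.6965 -0.0107] turn [-0.0005  0.0015 -0.2477] t 9.55 tcp [0.5531 0.0647 0.103 ] rpy [-3.1413  0.0032  0.319 ] F [-0.12  0.51 -0.84] gap 0.343
```

Call:
send_rows([
  {"turn":[0,0,-0.07],"linear":[0.04,0.18,0],"gripper":1},
  {"turn":[0,0,-0.14],"linear":[0.08,0.36,0],"gripper":1},
  {"turn":[0,0,-0.2],"linear":[0.12,0.54,0],"gripper":1},
  {"turn":[0,0,-0.248],"linear":[0.16,0.7,0],"gripper":1},
  {"turn":[0,0,-0.248],"linear":[0.16,0.7,0],"gripper":1},
  {"turn":[0,0,-0.248],"linear":[0.16,0.7,0],"gripper":1},
  {"turn":[0,0,-0.248],"linear":[0.16,0.7,0],"gripper":1},
])

```text
time: 10.25
tcp_pos: [0.6279, -0.0547, 0.1041]
ee_rot: [-3.14, 0.001, 0.843]
wrist_force: [0.4, 0.5, 0.3]
finger_gap: 0.344
finger_force: 30.0
```

```bash
python3 - <<'E'
from h import *
go([.6274,-.0574,.105],48)
c=cam('wrist',2);cv2.imwrite('pics/w5.png',cv2.resize(c['img'],(800,600),interpolation=cv2.INTER_CUBIC))
E
```

```text
lin [-0.0115  0.007  -0.0044] turn [-0.0006  0.0004  0.0026] t 10.25 tcp [ 0.6279 -0.0547  0.1041] rpy [-3.1404e+00  8.0000e-04  8.4310e-01] F [0.4  0.5  0.34] gap 0.344
```

View pics/w5.png

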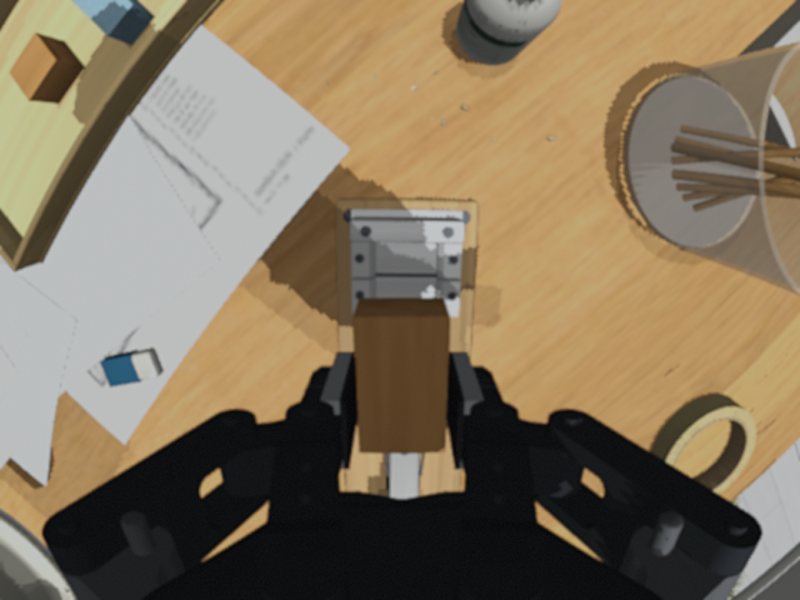

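The wrist view shows the block held straight (top face about (357,314) to (446,450)). The mitre box lies beyond it: base end corners (338,201) and (478,202), end stop at rows 210–240. One enlarged crop to measure precisely.

```bash
python3 - <<'E'
from h import *
c=cam('wrist',3);cv2.imwrite('pics/w6.png',crop(c,228,135,114,84,7))
E
```

```text
(no output)
```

View pics/w6.png

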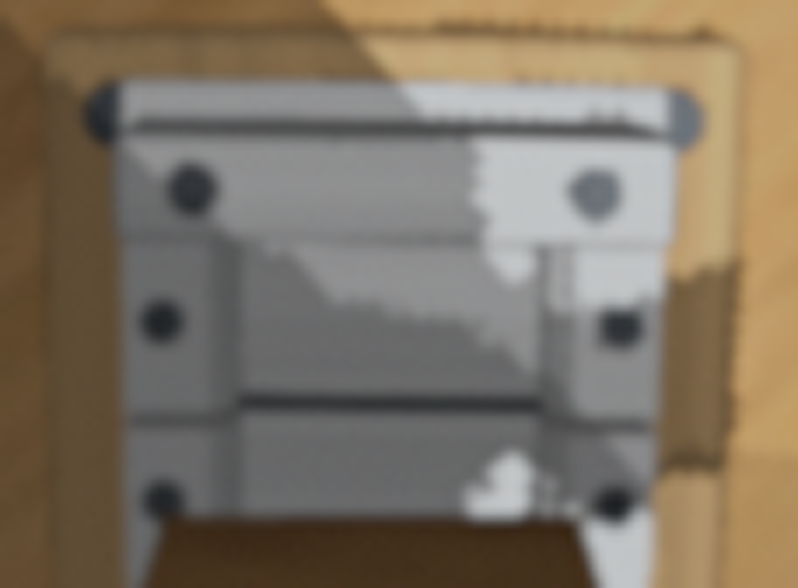

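The crop shows the end stop's front top edge from (113,238) to (670,240). The channel bed edges are at columns 240 and 545, the lead-in tops at 212 and 575, the cheek outsides at 120 and 662, and the base end corners at (45,38) and (743,42).

```bash
python3 - <<'E'
from h import *
np.set_printoptions(precision=4,suppress=True)
c=cam('wrist')
P=lambda u,v,z:onz(c,228+u/7-.43,135+v/7-.43,z,True)
S=[('stop',113,238,670,240,.034),('bed',240,320,545,320,.014),('lead',212,320,575,320,.024),('out',121,320,662,320,.024),('base',45,38,743,42,.012),('bed2',240,390,545,390,.014),('lead2',213,390,573,390,.024),('out2',125,390,658,390,.024)]
s=r.state();T=s['tcp_pos'];yw=s['ee_rot'][2];u=np.array([np.cos(yw),np.sin(yw)]);n=np.array([-u[1],u[0]])
for nm,a,b,e,f,z in S:
    A,B=P(a,b,z),P(e,f,z);m=(A+B)/2;w=A-B;d=(m-T)[:2]
    print(nm,'w',np.linalg.norm(w),'xdir',np.degrees(np.arctan2(w[1],w[0]))-90,'along',d@u,'left',d@n)
zt=T[2]+.0207+.022
b=np.array([onz(c,x*.7-.15,y*.7-.15,zt,True) for x,y in((356,314),(447,314),(445,450),(358,450))])
m=b.mean(0);dd=b[0]+b[1]-b[2]-b[3];d=(m-T)[:2];print('blk',d@u,d@n,np.linalg.norm(dd)/2,np.linalg.norm(b[0]-b[1]),np.degrees(np.arctan2(dd[1],dd[0])))
print(T,np.degrees(yw))
E
```

```text
stop w 0.061376908535244926 xdir 48.186121708001025 along 0.029849171607580167 left -0.0017275919954214784
bed w 0.03647381011873412 xdir 48.3853826202627 along 0.016799493592874967 left -0.0020102609873819963
lead w 0.04181079905721049 xdir 48.386804652262015 along 0.01874694713580193 left -0.0020438251027971397
out w 0.06247128436449867 xdir 48.384095598639504 along 0.01880342099970452 left -0.0018282533291925501
base w 0.08277930035366866 xdir 48.09842582262476 along 0.05052729579077159 left -0.002176041973032467
bed2 w 0.036734896740324895 xdir 48.37555416218336 along 0.00821041438670435 left -0.0020337005427146304
lead2 w 0.04176064336092282 xdir 48.37600671023455 along 0.010473798781348409 left -0.002008799552201493
out2 w 0.06198084807095865 xdir 48.3747438119598 along 0.010508051308162186 left -0.0018494226905258898
blk 0.0006771140660908768 0.00025756335305068974 0.049373376266750486 0.027553258500576907 48.35489592395759
[ 0.6286 -0.0555  0.105 ] 48.31079063679817
```

Call:
send_rows([
  {"turn":[0,0,0],"linear":[-0.008,0.0105,0],"gripper":1},
  {"turn":[0,0,0],"linear":[-0.008,0.0105,0.1],"gripper":1},
  {"turn":[0,0,0],"linear":[-0.008,0.0105,0.25],"gripper":1},
  {"turn":[0,0,0],"linear":[-0.008,0.0105,0.4],"gripper":1},
  {"turn":[0,0,0],"linear":[-0.008,0.0105,0.45],"gripper":1},
  {"turn":[0,0,0],"linear":[-0.008,0.0105,0.48],"gripper":1},
  {"turn":[0,0,0],"linear":[-0.008,0.0105,0.48],"gripper":1},
])

```text
time: 11.25
tcp_pos: [0.6296, -0.0589, 0.0089]
ee_rot: [3.141, 0.0, 0.842]
wrist_force: [1.0, -0.8, 0.3]
finger_gap: 0.336
finger_force: 30.0
```

```bash
python3 -c "
from h import *
u=np.radians(48.35);p=np.array([.6286,-.0555])-.0015*np.array([np.cos(u),np.sin(u)])+.002*np.array([np.sin(u),-np.cos(u)])
go([*p,-.0065],48.35)"
```

```text
lin [ 0.002  -0.0052  0.0768] turn [ 0.0001  0.     -0.0007] t 11.25 tcp [ 0.6296 -0.0589  0.0089] rpy [3.1413e+00 1.0000e-04 8.4240e-01] F [ 0.96 -0.83  0.29] gap 0.336
```

Call:
send_rows([
  {"turn":[0,0,0],"linear":[0,-0.003,0.04],"gripper":1},
  {"turn":[0,0,0],"linear":[0,-0.003,0.06],"gripper":1},
  {"turn":[0,0,0],"linear":[0,-0.003,0.075],"gripper":1},
  {"turn":[0,0,0],"linear":[0,-0.003,0.077],"gripper":1},
  {"turn":[0,0,0],"linear":[0,-0.003,0.077],"gripper":1},
])

```text
time: 11.75
tcp_pos: [0.6289, -0.0584, -0.0065]
ee_rot: [3.141, -0.0, 0.842]
wrist_force: [-0.7, 0.2, -0.3]
finger_gap: 0.344
finger_force: 30.0
```

Call:
send_rows([
  {"turn":[0,0,0],"linear":[0,0,0.003],"gripper":1},
  {"turn":[0,0,0],"linear":[0,0,0.003],"gripper":0},
  {"turn":[0,0,0],"linear":[0,0,0.003],"gripper":-0.4},
  {"turn":[0,0,0],"linear":[0,0,0.003],"gripper":-0.4},
  {"turn":[0,0,0],"linear":[0,0,0.003],"gripper":-0.4},
  {"turn":[0,0,0],"linear":[0,0,0.003],"gripper":-0.4},
  {"turn":[0,0,0],"linear":[0,0,-0.2],"gripper":-0.4},
  {"turn":[0,0,0],"linear":[0,0,-0.45],"gripper":-0.4},
  {"turn":[0,0,0],"linear":[0,0,-0.65],"gripper":-0.4},
  {"turn":[0,0,0],"linear":[0,0,-0.65],"gripper":-0.4},
])

```text
time: 12.75
tcp_pos: [0.6333, -0.0584, 0.131]
ee_rot: [3.131, -0.01, 0.844]
wrist_force: [0.2, 0.6, -0.6]
finger_gap: 0.701
finger_force: 0.0
```

```bash
python3 - <<'E'
from h import *
u=np.radians(48.3);U=np.array([np.cos(u),np.sin(u)])
nest=np.array([.6289,-.0584])+.005*U; O=nest-.063*U;print('mitre origin',O,'paddle rest',O-.109*U,'level',O-.128*U)
go([*(O-.128*U),.25],48.3)
c=cam('wrist',2)
T=cam('top',2)
cv2.imwrite('pics/w7.png',np.hstack([crop(c,205,120,150,150,2.66),crop(T,262,165,75,75,5.32)]))
E
```

```text
mitre origin [ 0.59031664 -0.10170501] paddle rest [ 0.51780653 -0.18308858] level [ 0.50516715 -0.1972747 ]
lin [-0.9389 -0.0108 -0.6044] turn [ 0.0051 -0.0046  0.0003] t 12.75 tcp [ 0.6333 -0.0584  0.131 ] rpy [ 3.1309 -0.0097  0.8436] F [ 0.23  0.57 -0.56] gap 0.701
```

View pics/w7.png

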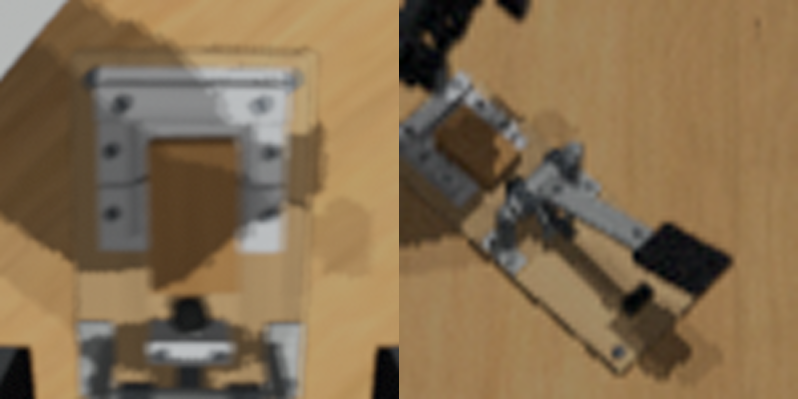

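The view shows the block lying straight between the cheeks, a few mm short of the stop and clear of the jaw, with the fingers off it and the lever up. Next, above the paddle with shut fingers.

```bash
python3 - <<'E'
from h import *
u=np.radians(48.3);U=np.array([np.cos(u),np.sin(u)]);O=np.array([.5900,-.1013])
go([*(O-.112*U),.145],48.3)
E
```

```text
lin [-0.8455  0.0026 -0.1138] turn [-0.001   0.0008 -0.0005] t 12.95 tcp [ 0.6277 -0.0584  0.122 ] rpy [-3.1395e+00  1.7000e-03  8.4190e-01] F [ 0.71 -0.02 -0.8 ] gap 0.694
```

Call:
send_rows([
  {"turn":[0,0,0],"linear":[0,0,-0.15],"gripper":1},
  {"turn":[0,0,0],"linear":[-0.1,0,-0.2],"gripper":1},
  {"turn":[0,0,0],"linear":[-0.3,0,-0.2],"gripper":1},
  {"turn":[0,0,0],"linear":[-0.5,0,-0.2],"gripper":1},
  {"turn":[0,0,0],"linear":[-0.7,0,-0.2],"gripper":1},
  {"turn":[0,0,0],"linear":[-0.845,0.0025,-0.15],"gripper":1},
  {"turn":[0,0,0],"linear":[-0.845,0.0025,-0.115],"gripper":1},
  {"turn":[0,0,0],"linear":[-0.845,0.0025,-0.115],"gripper":1},
  {"turn":[0,0,0],"linear":[-0.845,0.0025,-0.115],"gripper":1},
])

```text
time: 13.85
tcp_pos: [0.5166, -0.1848, 0.1457]
ee_rot: [-3.141, 0.001, 0.843]
wrist_force: [0.1, 0.2, 0.5]
finger_gap: -0.002
finger_force: 0.0
```

```bash
python3 - <<'E'
from h import *
u=np.radians(48.3);U=np.array([np.cos(u),np.sin(u)]);O=np.array([.5900,-.1013])
go([*(O-.112*U),.0967],48.3)
go([*(O-.128*U),.0337],48.3)
E
```

```text
lin [-0.0041 -0.0034  0.2452] turn [-0.0004  0.0004 -0.0002] t 13.85 tcp [ 0.5166 -0.1848  0.1457] rpy [-3.1408e+00  8.0000e-04  8.4250e-01] F [0.1  0.16 0.47] gap -0.002
lin [-0.0838 -0.0031  0.5602] turn [-0.0004  0.0004 -0.0002] t 13.85 tcp [ 0.5166 -0.1848  0.1457] rpy [-3.1408e+00  8.0000e-04  8.4250e-01] F [0.1  0.16 0.47] gap -0.002
```

Approach contact, going slightly past it, and check the force.

Call:
send_rows([
  {"turn":[0,0,0],"linear":[-0.004,-0.003,0.1],"gripper":1},
  {"turn":[0,0,0],"linear":[-0.004,-0.003,0.2],"gripper":1},
  {"turn":[0,0,0],"linear":[-0.004,-0.003,0.23],"gripper":1},
  {"turn":[0,0,0],"linear":[-0.006,-0.003,0.26],"gripper":1},
  {"turn":[0,0,0],"linear":[-0.01,-0.003,0.28],"gripper":1},
  {"turn":[0,0,0],"linear":[-0.01,-0.003,0.28],"gripper":1},
])

```text
time: 14.45
tcp_pos: [0.5159, -0.186, 0.0909]
ee_rot: [3.14, -0.001, 0.843]
wrist_force: [0.0, 1.2, 3.8]
finger_gap: -0.001
finger_force: 1.4
```

Call:
send_rows([
  {"turn":[0,0,0],"linear":[-0.015,0,0.04],"gripper":1},
  {"turn":[0,0,0],"linear":[-0.03,0,0.08],"gripper":1},
  {"turn":[0,0,0],"linear":[-0.045,0,0.12],"gripper":1},
  {"turn":[0,0,0],"linear":[-0.055,0,0.16],"gripper":1},
  {"turn":[0,0,0],"linear":[-0.063,0,0.2],"gripper":1},
  {"turn":[0,0,0],"linear":[-0.07,0,0.23],"gripper":1},
  {"turn":[0,0,0],"linear":[-0.074,0,0.26],"gripper":1},
  {"turn":[0,0,0],"linear":[-0.074,0,0.275],"gripper":1},
  {"turn":[0,0,0],"linear":[-0.074,0,0.28],"gripper":1},
  {"turn":[0,0,0],"linear":[-0.074,0,0.28],"gripper":1},
])

```text
time: 15.45
tcp_pos: [0.506, -0.1975, 0.0346]
ee_rot: [3.14, -0.001, 0.843]
wrist_force: [1.1, -2.6, 7.3]
finger_gap: 0.002
finger_force: 3.6
```

```bash
python3 - <<'E'
from h import *
u=np.radians(48.3);U=np.array([np.cos(u),np.sin(u)]);O=np.array([.5900,-.1013])
go([*(O-.128*U),.0337],48.3)
E
```

```text
lin [-0.0016 -0.0065  0.0044] turn [ 0.0009 -0.0003 -0.0001] t 15.45 tcp [ 0.506  -0.1975  0.0346] rpy [ 3.1396e+00 -6.0000e-04  8.4280e-01] F [ 1.13 -2.56  7.33] gap 0.002
```

Call:
send_rows([
  {"turn":[0,0,0],"linear":[0,0,0.004],"gripper":1},
  {"turn":[0,0,0],"linear":[0,0,0.006],"gripper":1},
  {"turn":[0,0,0],"linear":[0,0,0.006],"gripper":1},
  {"turn":[0,0,0],"linear":[0,0,0.006],"gripper":1},
  {"turn":[0,0,0],"linear":[0,0,0.006],"gripper":1},
  {"turn":[0,0,0],"linear":[0,0,0.006],"gripper":1},
  {"turn":[0,0,0],"linear":[0,0,0.006],"gripper":1},
  {"turn":[0,0,0],"linear":[0,0,0.006],"gripper":1},
])

```text
time: 16.25
tcp_pos: [0.506, -0.1976, 0.0337]
ee_rot: [3.139, -0.001, 0.843]
wrist_force: [0.8, -3.5, 6.9]
finger_gap: 0.004
finger_force: 3.7
```

```bash
python3 -c "
from rig import r
print(r.sign_off())"
```

```text
the job is handed in; nothing more can be done
None
```

I laid the block flat in the mitre-box channel, let go of it and handed the job in at 16.3 s with the shut fingers holding the lever down at about 7 N. At that push and fingertip height the lever should be level and the jaw driving the block home, but I did not photograph the final clamp, and sign-off returned no verdict.

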